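# Tip the offcuts into the scrap drawer and shut it

### The arm

A 6-joint arm with a two-finger parallel gripper is mounted at the origin on the work surface. World frame = base frame: x ahead of the robot, y to its left, z up, the work surface at z = 0. Lengths are in mm, angles in rad, forces in N, time in s.
With the tool pointing down it reaches from about 275 to 1000 mm from the base axis. Payload 8.4 kg.
Tool frame: the origin (TCP) lies between the finger pads; the fingertips stand 17 mm ahead of it and the grasp point (between the pads) lies 2 mm behind it; z points along the fingers, y is the line along which they close (so a half turn about z gives the same grasp; the last joint's range is limited). The gripper opens to 85 mm and grips with 20 to 120 N. Pads are 22 mm wide; open, the fingers measure 114 mm over their backs; the gripper's body (76 mm by 85 mm) begins 54 mm behind the grasp point. The pads swing forward as they close: fully open they stand 13 mm farther back than shut.
Start: joints at [1.11, 0.353, 1.633, -0, 1.155, -0.002], TCP at [276.794, 560.369, 248.281] pointing down, gripper open.
Joint ranges: [-2.63, 2.63], [-0.92, 2.1], [0.06, 2.66], [-1.3, 4.44], [0, 2.69], [-3.02, 3.02]. Speed limits (rad/s): [2.22, 2.22, 2.79, 3.14, 3.14, 3.14].

### API

Orientations are given as [roll, pitch, yaw] about the fixed x, y, z axes, in that order (R = Rz(yaw) Ry(pitch) Rx(roll)).
In Python, from rig import sense, grab_frame, sign_off gives the robot as it stands. The module is installed in compiled form; this text tells all that it offers.
- The arm moves only by the tool send_rows, never from a script. Its argument "moves" is a list that holds one entry, the list of rows, each a list of 7 numbers: the shift along the world's x, y, z in m, then the turn, a rotation vector about the world's x, y, z in rad, then the opening, from -1 (shut) to 1 (fully open). In form: [[[dx, dy, dz, rx, ry, rz, jaw], ...]]. A call has 1 to 10 rows; each row shifts and turns the commanded pose from where the row before left it; what a row does not reach is not made up. A row lasts 1/10 s, in which the tool goes at most 50 mm and 8.59 degrees, less where a joint would pass 70% of its speed; a pose out of reach is approached as far as the arm can. A call with a gripper value outside its range is refused whole. The fingers move at their own pace and stop on an object; "grip_force" is the grip in N (left out, the last holds). Time passes only in rows, so rows that do not move let the fingers close. It gives the time, the measured TCP pose, the force, the opening and the grip force at its end, in the units of the state.
- sense(): the state, without advancing time (a new reading comes with each control period).
- grab_frame(name): name is "side" or "top"; returns a dict with "img" (480x640x3 uint8, red, green, blue), "mtx" (3x3 intrinsics, pixels), "dist" ([k1, k2, p1, p2, k3] as OpenCV has them; the pictures are not rectified), "rvec" (rotation vector, rad) and "tvec" (3), from world to camera coordinates, as OpenCV has them. Camera axes: x right, y down, z forward; pixel columns grow to the right and rows downward; lengths in mm; the calibration is good to about 2 mm. A picture is of the moment at which its call begins. There is no depth.
- sign_off(): hands the job in; it is judged then, once.
The state is a dict: "clock": time; "qpos": joint angles; "qvel": joint speeds; "joint_efforts": joint torques, N m; "eef_pos": TCP position; "tcp_rot": TCP orientation; "contact_force": force on the tool from outside, world axes, zero at the start; "wrist_torque": the same for the moment, N m; "opening": opening from 0.0 (shut) to 1.0 (fully open); "grasp_force": force on a finger pad.
Only numpy, scipy, OpenCV 4.12 (cv2) and the standard library are available. Lean on these libraries where they do the work, as an engineer would, in place of code of your own. Each camera call takes 0.05 s, during which the arm holds its last target. There are 200 camera calls.

### The job

Pick up the wooden scoop by its red handle and tip all three offcuts out of it into the open drawer of the chest, then stand the empty scoop upright on the bench. Push the drawer fully home, past its catch, so that it stays shut with the offcuts inside. Leave everything else on the bench and the chest where it stands.

Things in the scene. Friction and masses are not known exactly. Their poses are not given: they have to be found in the camera images.
- chest: Low dark wooden chest, 260 deep (its x) x 220 wide (its y) x 130 mm high, fixed to the bench, with one drawer that opens towards its -x side (roughly towards the robot). Origin at the centre of its underside, z up. The front edge of its top lies 115 mm from the origin along -x; its top is closed.
- chest_drawer0 (a joint): How far the chest's drawer stands open, in m: 0 = fully home, about 0.125 to 0.17 at the start. It slides along the chest's x axis with about 1 N of friction; a ball catch resists over the last 14 mm (about 7 N at most), gives way at about 6 mm, and then holds the drawer home at 0.
- chest_drawer0_handle (a point): Middle of the brass bar handle on the drawer's pale wooden front; moves with the drawer; axes as the chest's. The bar is level, 110 mm long along y, 11 mm thick, its axis 92 mm above the bench and 35 mm in front (-x) of the drawer's front face. The front panel is 15 mm thick, 214 mm wide and reaches from 16 mm to 119 mm above the bench.
- drawer_in (a point): Centre of the drawer's inner floor, 22 mm above the bench; moves with the drawer; axes as the chest's. The inside is 215 mm along x, 176 mm along y, with walls 6 mm thick rising 86 mm above this floor. The handle point lies 163.5 mm along -x from it. Only the part that is pulled out of the chest is open above. Offcuts left below the walls' tops pass under the chest's top.
- scoop: Pale wooden offcut scoop with a red bar handle over its middle, loose, 0.25 to 0.4 kg: 130 mm along x, 110 mm along y, floor 6 mm thick, walls 6 mm thick and 51 mm high on the +x side and 45 mm on the +y and -y sides; the -x side is fully open and has no lip; it may face any way at the start. Origin at the centre of its underside, z up. Keep it level while it is loaded.
- scoop_grip (a point): Middle of the scoop's red handle bar, 118 mm above the scoop's underside and over its origin; axes as the scoop's. The bar runs along y, 98 mm clear between its posts, 16 mm thick along x and 24 mm high.
- scoop_lip (a point): Middle of the scoop's open edge: 65 mm along -x from the scoop's origin, at the height of the top of its floor (6 mm).
- glue: White glue bottle with a red cap, standing in front of the drawer, to one side of it: 50 mm diameter, 150 mm high. Origin at the centre of its underside, z up. To be left alone.
- mallet: Carver's round wooden mallet standing on its head, in front of the drawer, to the other side of it: head 72 mm diameter and 80 mm high, handle on top to 165 mm. Origin at the centre of its underside, z up. To be left alone.
- blanks: Stack of wooden blanks, 106 x 136 mm, 58 mm high. Origin at the centre of its underside, z up. To be left alone.
- gouges: Blue ceramic cup, 76 mm diameter, with gouges standing in it, 200 mm high in all. Origin at the centre of its underside, z up. To be left alone.
- printblock: Carved wooden printing block with black lines, 100 mm along x, 160 mm along y, 24 mm high. Origin at the centre of its underside, z up. To be left alone.
- inkjar: Glass ink jar with a black lid, 54 mm diameter, 55 mm high, standing on top of the chest, from its middle to 60 mm off to one side. Origin at the centre of its underside, z up. To be left alone.
- offcut1_mid (a point): Centre of a dark brown wooden offcut, a block 30 x 62 x 26 mm (its x, y, z), about 40 g; at the start it lies loose in the scoop, its long side along the scoop's y, centred near the open side.
- offcut2_mid (a point): Centre of a planked wooden offcut, a block 30 x 62 x 26 mm (its x, y, z), about 40 g; at the start it lies loose in the scoop, its long side along the scoop's y, centred in the middle.
- offcut3_mid (a point): Centre of a mid brown wooden offcut, a block 30 x 62 x 26 mm (its x, y, z), about 40 g; at the start it lies loose in the scoop, its long side along the scoop's y, centred near the back wall.
Not all that is in view belongs to the job. What is shaped like the part that bears offcut2_mid but purple or turquoise is not meant.

How it is judged (in metres and radians):
On the way, in this order (a step that is already met when the one before it is completed fails the run):
1. the scoop is tipped (more than 0.4 rad from level) (angle between scoop's own z axis and vertical above 0.4 rad), for 0.05 s.
2. all three offcuts are in the drawer (x of offcut1_mid in the frame of drawer_in between -0.11 and 0.11 m and y of offcut1_mid in the frame of drawer_in between -0.09 and 0.09 m and z of offcut1_mid in the frame of drawer_in between 0 and 0.09 m and x of offcut2_mid in the frame of drawer_in between -0.11 and 0.11 m and y of offcut2_mid in the frame of drawer_in between -0.09 and 0.09 m and z of offcut2_mid in the frame of drawer_in between 0 and 0.09 m and x of offcut3_mid in the frame of drawer_in between -0.11 and 0.11 m and y of offcut3_mid in the frame of drawer_in between -0.09 and 0.09 m and z of offcut3_mid in the frame of drawer_in between 0 and 0.09 m), for 0.2 s.
At the end, for the whole second after the job is handed in: Drawer home (open by less than 4 mm); the centres of all three offcuts inside it (within 110 mm in x, 90 mm in y and 0 to 90 mm above drawer_in); the scoop at rest on the bench, upright within 0.08 rad, its underside under 8 mm up (all of step 2 and value of joint chest_drawer0 below 0.004 m and angle between scoop's own z axis and vertical below 0.08 rad and height (world z) of scoop between -0.005 and 0.008 m and linear speed of scoop below 0.02 m/s); the robot touches nothing.
It fails at once if the glue bottle is knocked over or shifted more than 30 mm (distance of glue from where it was at the start of the episode above 0.03 m or angle between glue's own z axis and vertical above 0.4 rad).
It fails at once if the mallet is knocked over or shifted more than 30 mm (distance of mallet from where it was at the start of the episode above 0.03 m or angle between mallet's own z axis and vertical above 0.4 rad).
It fails at once if the cup of gouges or the ink jar is knocked over or shifted more than 30 mm (distance of any of gouges, inkjar from where it was at the start of the episode above 0.03 m or angle between any of gouges, inkjar's own z axis and vertical above 0.4 rad).
It fails at once if the stack of blanks or the printing block is knocked over or shifted more than 30 mm (distance of any of blanks, printblock from where it was at the start of the episode above 0.03 m or angle between any of blanks, printblock's own z axis and vertical above 0.4 rad).
It also fails if it takes over 72 s, if anything falls off the work surface, if the arm or the gripper's body presses on something with over 40 N, if the wrist force passes 120 N, or if a joint passes its speed limit or range.

## Working session

There is one attempt and no reset: what is moved stays moved. The work goes in short steps, Python scripts to look and compute and a tool call to move; the robot and the scene stay as the last step left them, time stands still between calls to the robot, and variables do not carry over. Pictures are saved under pics/ and viewed, at most 10 in all, crops included, and the job is handed in when it is done.

Besides the shell and the picture viewer there is one more tool, called after "Request:" by a JSON object that holds its "fn" and its "kwargs". send_rows: Moves the arm, as the interface text tells. Its arguments: {"type":"object","properties":{"moves":{"type":"array"},"grip_force":{"type":"number"}},"required":["moves"]}

```bash
mkdir -p pics; python3 - <<'E'
from rig import *
import cv2
for n in("side","top"):
    f=grab_frame(n); cv2.imwrite(f"pics/{n}0.png",f["img"][:,:,::-1]); print(n,f["mtx"].round(1).tolist(),f["dist"],f["rvec"],f["tvec"])
print(sense())
E
```

```text
side [[589.7, 0.0, 315.1], [0.0, 589.7, 236.5], [0.0, 0.0, 1.0]] [-0.13857156  0.          0.          0.          0.        ] [ 2.21541929 -0.77597211  0.35538642] [-444.18647432  321.33763859 1240.6007017 ]
top [[484.3, 0.0, 325.6], [0.0, 484.3, 242.5], [0.0, 0.0, 1.0]] [-0.09181738  0.          0.          0.          0.        ] [ 2.11915241 -2.09801838  0.17067876] [  13.88787267  546.33227653 1011.1435234 ]
{'clock': 0.1, 'qpos': array([ 1.10964306e+00,  3.53591255e-01,  1.63405762e+00,  1.56994608e-05,
        1.15520361e+00, -2.38775363e-03]), 'qvel': array([-5.97898666e-04, -2.92483800e-03, -1.75446576e-03, -5.98554053e-05,
       -7.17389293e-04,  2.00647760e-04]), 'joint_efforts': array([ 1.08193159e-03, -6.06359696e+01, -3.42822433e+01, -5.72697490e-05,
        4.02046717e-03,  7.12303176e-06]), 'eef_pos': array([276.58394128, 560.0161072 , 247.6299382 ]), 'tcp_rot': array([-3.14033286e+00, -1.73631970e-05,  2.68282079e+00]), 'contact_force': array([0.26990354, 0.06319128, 0.24142687]), 'wrist_torque': array([-0.00911561, -0.01010032, -0.0236165 ]), 'grasp_force': 0.0, 'opening': 1.0022394183122627}
```

View pics/top0.png

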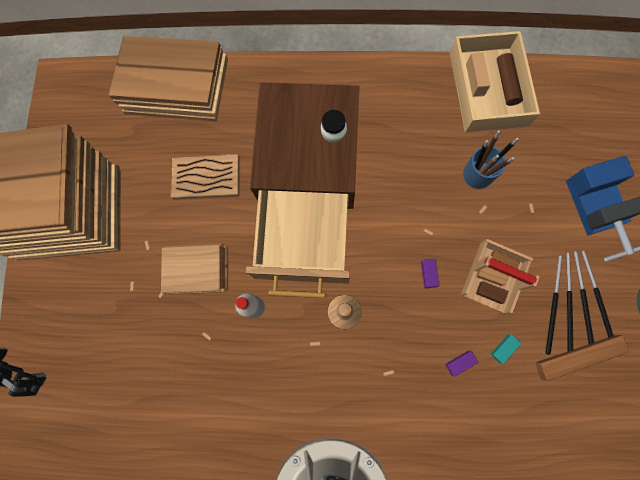

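View pics/side0.png

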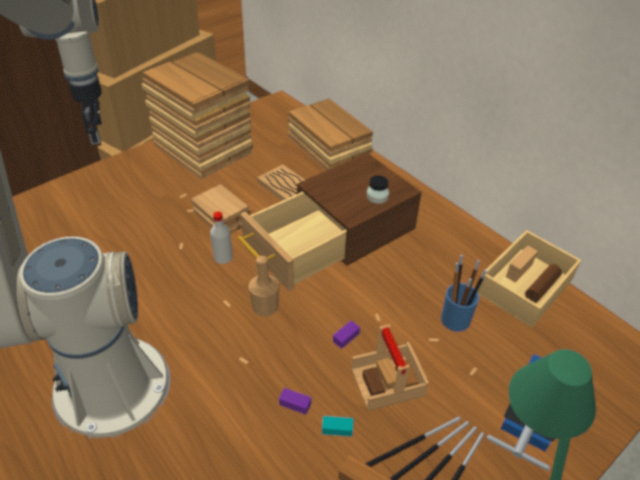

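The scoop is at top (497,277) and side (390,375), with its red bar running from (487,263) to (537,280) in the top view. Things it could be taken for: the plain tray with two blocks at top (495,80), and the purple (430,273), (461,363) and turquoise (506,348) blocks. The scoop is the one with the red handle. I'll check it in one close crop.

```bash
cat > h.py <<'E'
import numpy as np, cv2
from rig import *
from scipy.spatial.transform import Rotation as R
def cam(f): return np.array(f["mtx"]),np.array(f["dist"]),np.array(f["rvec"],float),np.array(f["tvec"],float)
def px2w(f,uv,z):
    K,d,r,t=cam(f); n=cv2.undistortPoints(np.array([[uv]],float),K,d)[0,0]
    M=cv2.Rodrigues(r)[0]; c=-M.T@t; v=M.T@np.array([n[0],n[1],1]); return c+v*(z-c[2])/v[2]
def proj(f,P):
    K,d,r,t=cam(f); return cv2.projectPoints(np.array(P,float).reshape(-1,3),r,t,K,d)[0][:,0]
def tri(fs,uvs):
    A=np.zeros((3,3));b=np.zeros(3)
    for f,uv in zip(fs,uvs):
        p=px2w(f,uv,0);q=px2w(f,uv,100);v=(q-p)/np.linalg.norm(q-p);m=np.eye(3)-np.outer(v,v);A+=m;b+=m@p
    return np.linalg.solve(A,b)
E
python3 - <<'E'
from h import *
a=cv2.imread("pics/top0.png");b=cv2.imread("pics/side0.png")
r=lambda i,x,y,w,h:cv2.resize(i[y:y+h,x:x+w],(400,300),interpolation=cv2.INTER_CUBIC)
o=np.vstack([np.hstack([r(a,450,225,100,100*3//4+0),r(b,330,315,120,90)]),np.hstack([r(a,230,180,160,120),r(b,200,180,160,120)])])
cv2.imwrite("pics/c0.png",o)
E
```

```text
(no output)
```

View pics/c0.png

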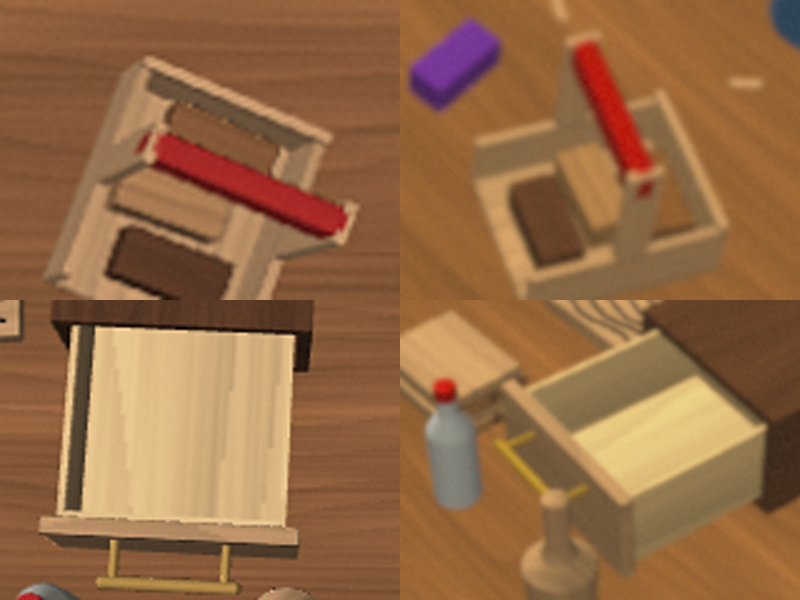

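The crop confirms it: this is the scoop, holding a dark, a planked and a mid-brown block, with its open side facing down in the image (towards the robot). The bar runs from (489,262) to (536,280) in top and from (385,328) to (403,366) in side. The back wall's top corners are at top (487,239.5) and (532.5,259). The drawer handle is at top (269,293)-(325,295) and the front panel at (246,268)-(349,271).

```bash
python3 - <<'E'
from h import *
T=grab_frame("top");S=grab_frame("side")
for n,u,z in [("hL",(488.7,261.8),130),("hR",(536.2,280),130),("bwL",(487,239.5),51),("bwR",(532.5,259.2),51),
 ("dfL",(246,267.5),119),("dfR",(349.2,271.2),119),("barL",(269.2,293.2),97),("barR",(325.2,295.2),97),("chL",(251,188),130),("chR",(354,191.5),130),("chBL",(260,83.5),130),("chBR",(359,86.5),130),("mallet",(345,310),165),("glue",(242,302),150),("offc1",(492,291.5),32),("jar",(333.5,120),185)]:
    print(n,px2w(T,u,z).round(1))
print("h tri",tri([T,S],[(488.7,261.8),(384.6,328.5)]).round(1),tri([T,S],[(536.2,280),(403.5,366)]).round(1))
print("mal",tri([T,S],[(345,310),(263,258)]).round(),"glue",tri([T,S],[(242,302),(218,215)]).round())
for n,f in(("t",T),("s",S)):
    hsv=cv2.cvtColor(f["img"],cv2.COLOR_RGB2HSV);m=((hsv[...,0]<6)|(hsv[...,0]>174))&(hsv[...,1]>190)&(hsv[...,2]>80)
    c,l,s,ce=cv2.connectedComponentsWithStats(m.astype(np.uint8));print(n,[(s[i].tolist(),ce[i].round(1).tolist()) for i in range(1,c) if s[i][4]>30])
E
```

```text
hL [ 493.9 -313.   130. ]
hR [ 457.4 -408.6  130. ]
bwL [ 555.8 -336.4   51. ]
bwR [ 512.4 -435.6   51. ]
dfL [479.9 179.9 119. ]
dfR [474.3 -31.4 119. ]
barL [429.8 133.5  97. ]
barR [427.   17.4  97. ]
chL [646.3 174.7 130. ]
chR [639.3 -40.6 130. ]
chBL [887.4 166.3 130. ]
chBR [879.  -51.7 130. ]
mallet [393.5 -22.8 165. ]
glue [407.3 178.9 150. ]
offc1 [ 442.9 -347.9   32. ]
jar [773.6   2.5 185. ]
h tri [ 496.1 -315.5  125.2] [ 458.2 -408.8  130.8]
mal [396. -24. 164.] glue [408. 180. 145.]
t [([489, 259, 47, 25, 414], [511.6, 271.3]), ([236, 298, 12, 10, 95], [241.6, 302.5])]
s [([214, 212, 8, 8, 54], [217.4, 215.5]), ([382, 328, 23, 38, 340], [392.6, 347.3])]
```

Request:
{"fn": "send_rows", "kwargs": {"moves": [[[0.008, -0.037, 0, 0, 0, -0.06, 1], [0.008, -0.037, 0, 0, 0, -0.06, 1], [0.008, -0.037, 0, 0, 0, -0.06, 1], [0.008, -0.037, 0, 0, 0, -0.06, 1], [0.008, -0.037, 0, 0, 0, -0.06, 1], [0.008, -0.037, 0, 0, 0, -0.06, 1], [0.008, -0.037, 0, 0, 0, -0.06, 1], [0.008, -0.037, 0, 0, 0, -0.06, 1], [0.008, -0.037, 0, 0, 0, -0.06, 1], [0.008, -0.037, 0, 0, 0, -0.06, 1]]], "grip_force": 60}}

```text
clock: 1.2
eef_pos: [356.8, 188.9, 248.4]
tcp_rot: [3.141, 0.0, 2.081]
contact_force: [1.6, 0.2, -0.2]
opening: 0.997
grasp_force: 0.0
```

Request:
{"fn": "send_rows", "kwargs": {"moves": [[[0.008, -0.037, 0, 0, 0, -0.06, 1], [0.008, -0.037, 0, 0, 0, -0.06, 1], [0.008, -0.037, 0, 0, 0, -0.06, 1], [0.008, -0.037, 0, 0, 0, -0.06, 1], [0.008, -0.037, 0, 0, 0, -0.06, 1], [0.008, -0.037, 0, 0, 0, -0.06, 1], [0.008, -0.037, 0, 0, 0, -0.06, 1], [0.008, -0.037, 0, 0, 0, -0.06, 1], [0.008, -0.037, 0, 0, 0, -0.06, 1], [0.008, -0.037, 0, 0, 0, -0.06, 1]]]}}

```text
clock: 2.2
eef_pos: [436.8, -181.3, 248.3]
tcp_rot: [3.141, -0.0, 1.48]
contact_force: [1.8, -0.3, -0.0]
opening: 1.001
grasp_force: 0.0
```

Request:
{"fn": "send_rows", "kwargs": {"moves": [[[0.008, -0.037, 0, 0, 0, -0.06, 1], [0.008, -0.037, 0, 0, 0, -0.06, 1], [0.008, -0.037, 0, 0, 0, -0.06, 1], [0.008, -0.037, 0, 0, 0, -0.06, 1], [0.006, -0.033, 0, 0, 0, -0.055, 1], [0, 0, 0, 0, 0, 0, 1], [0, 0, 0, 0, 0, 0, 1]]]}}

```text
clock: 2.9
eef_pos: [474.4, -360.8, 247.7]
tcp_rot: [-3.141, -0.001, 1.187]
contact_force: [0.5, 0.5, 0.4]
opening: 0.998
grasp_force: 0.0
```

```bash
python3 -c "
from h import *
s=sense();print(s['qpos'].round(3),s['eef_pos'],s['tcp_rot'])"
```

```text
[-0.653  0.309  1.697  0.     1.136 -0.269] [ 474.39896576 -360.78052513  247.71676729] [-3.14051004e+00 -5.60814874e-04  1.18710308e+00]
```

Request:
{"fn": "send_rows", "kwargs": {"moves": [[[0, 0, -0.03, 0, 0, 0, 1], [0, 0, -0.03, 0, 0, 0, 1], [0, 0, -0.03, 0, 0, 0, 1], [0, 0, -0.02, 0, 0, 0, 1], [0, 0, -0.012, 0, 0, 0, 1], [0, 0, -0.01, 0, 0, 0, 1], [0, 0, 0, 0, 0, 0, 1]]]}}

```text
clock: 3.6
eef_pos: [474.5, -359.9, 115.6]
tcp_rot: [-3.14, -0.0, 1.188]
contact_force: [-0.3, 0.7, 0.5]
opening: 1.004
grasp_force: 0.0
```

Request:
{"fn": "send_rows", "kwargs": {"moves": [[[0, 0, 0, 0, 0, 0, -1], [0, 0, 0, 0, 0, 0, -1], [0, 0, 0, 0, 0, 0, -1], [0, 0, 0, 0, 0, 0, -1], [0, 0, 0, 0, 0, 0, -1], [0, 0, 0, 0, 0, 0, -1], [0, 0, 0, 0, 0, 0, -1], [0, 0, 0, 0, 0, 0, -1]]]}}

```text
clock: 4.4
eef_pos: [475.0, -360.8, 116.4]
tcp_rot: [3.141, 0.0, 1.188]
contact_force: [2.5, -0.7, -0.5]
opening: 0.178
grasp_force: 60.8
```

```bash
python3 - <<'E'
from h import *
a=grab_frame("top")["img"];b=grab_frame("side")["img"]
r=lambda i,x,y,w,h:cv2.resize(i[y:y+h,x:x+w],(400,300),interpolation=cv2.INTER_CUBIC)
cv2.imwrite("pics/c1.png",np.hstack([r(a,430,190,160,120),r(b,310,260,160,120)])[:,:,::-1]);print(sense()['opening'])
E
```

```text
0.17500066017860208
```

View pics/c1.png

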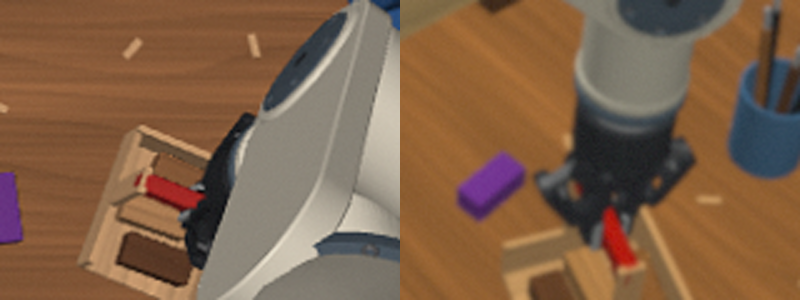

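The pads hold the red bar near its middle (crop (195,195) in the top view, (610,230) in the side view) and the load is undisturbed, so I'll lift.

Request:
{"fn": "send_rows", "kwargs": {"moves": [[[0, 0, 0.005, 0, 0, 0, -1], [0, 0, 0.012, 0, 0, 0, -1], [0, 0, 0.02, 0, 0, 0, -1], [0, 0, 0.025, 0, 0, 0, -1], [0, 0, 0.03, 0, 0, 0, -1], [0, 0, 0.03, 0, 0, 0, -1], [0, 0, 0.02, 0, 0, 0, -1], [0, 0, 0.012, 0, 0, 0, -1], [0, 0, 0, 0, 0, 0, -1]]]}}

```text
clock: 5.4
eef_pos: [475.1, -360.9, 272.1]
tcp_rot: [3.139, 0.001, 1.188]
contact_force: [0.8, -0.2, -4.9]
opening: 0.179
grasp_force: 60.1
```

Request:
{"fn": "send_rows", "kwargs": {"moves": [[[0.001, 0.004, 0, 0, 0, -0.017, -1], [0.002, 0.008, 0, 0, 0, -0.03, -1], [0.004, 0.013, 0, 0, 0, -0.05, -1], [0.005, 0.017, 0, 0, 0, -0.06, -1], [0.005, 0.017, 0, 0, 0, -0.06, -1], [0.005, 0.017, 0, 0, 0, -0.06, -1], [0.005, 0.017, 0, 0, 0, -0.06, -1], [0.005, 0.017, 0, 0, 0, -0.06, -1], [0.005, 0.017, 0, 0, 0, -0.06, -1], [0.005, 0.017, 0, 0, 0, -0.06, -1]]]}}

```text
clock: 6.4
eef_pos: [516.0, -215.2, 268.4]
tcp_rot: [-3.139, 0.002, 0.667]
contact_force: [0.2, -0.5, -4.4]
opening: 0.175
grasp_force: 60.0
```

Request:
{"fn": "send_rows", "kwargs": {"moves": [[[0.005, 0.017, 0, 0, 0, -0.07, -1], [0.005, 0.017, 0, 0, 0, -0.07, -1], [0.005, 0.017, 0, 0, 0, -0.07, -1], [0.005, 0.017, 0, 0, 0, -0.07, -1], [0.005, 0.017, 0, 0, 0, -0.07, -1], [0.005, 0.017, 0, 0, 0, -0.07, -1], [0.005, 0.017, 0, 0, 0, -0.06, -1], [0.005, 0.017, 0, 0, 0, -0.06, -1], [0.005, 0.017, 0, 0, 0, -0.06, -1], [0, 0, 0, 0, 0, 0, -1]]]}}

```text
clock: 7.4
eef_pos: [561.3, -61.5, 268.5]
tcp_rot: [-3.14, 0.003, 0.07]
contact_force: [-0.1, -0.6, -4.9]
opening: 0.18
grasp_force: 60.1
```

```bash
python3 - <<'E'
from h import *
a=grab_frame("top")["img"];b=grab_frame("side")["img"]
r=lambda i,x,y,w,h:cv2.resize(i[y:y+h,x:x+w],(400,300),interpolation=cv2.INTER_CUBIC)
cv2.imwrite("pics/c2.png",np.hstack([r(a,230,150,240,180),r(b,180,130,240,180)])[:,:,::-1]);s=sense();print(s['qpos'].round(3),s['eef_pos'],s['tcp_rot'],s['contact_force'],s['wrist_torque'])
E
```

```text
[-0.115  0.241  1.741 -0.     1.162  1.384] [560.98944523 -63.26170204 268.88266024] [-3.14137587e+00  2.60425732e-03  7.23828889e-02] [-0.74559609  0.01637548 -4.73775115] [-0.04032225  0.04476982  0.00659119]
```

View pics/c2.png

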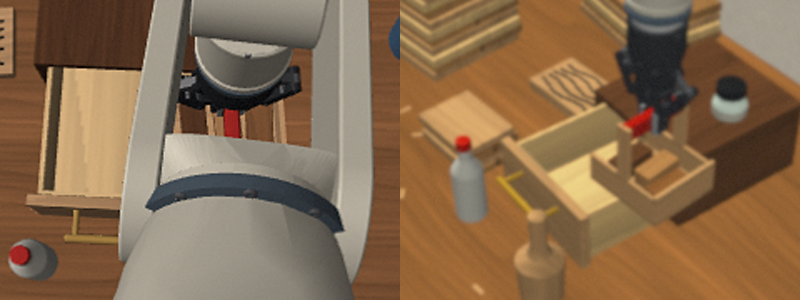

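Request:
{"fn": "send_rows", "kwargs": {"moves": [[[0.001, 0.008, 0, 0, 0, -0.035, -1], [0.001, 0.008, 0, 0, 0, -0.035, -1], [0, 0.0085, 0.003, -0.075, 0, 0, -1], [0, 0.0085, 0.003, -0.075, 0, 0, -1], [0, 0.009, 0.002, -0.075, 0, 0, -1], [0, 0.009, 0.002, -0.075, 0, 0, -1], [0, 0.0095, 0, -0.075, 0, 0, -1], [0, 0.0095, 0, -0.075, 0, 0, -1]]]}}

```text
clock: 8.3
eef_pos: [563.6, 6.2, 280.0]
tcp_rot: [2.689, 0.001, 0.0]
contact_force: [-0.3, -0.5, -4.8]
opening: 0.175
grasp_force: 60.1
```

Request:
{"fn": "send_rows", "kwargs": {"moves": [[[0, 0.0095, -0.001, -0.075, 0, 0, -1], [0, 0.0095, -0.001, -0.075, 0, 0, -1], [0, 0.0095, -0.002, -0.075, 0, 0, -1], [0, 0.0095, -0.002, -0.075, 0, 0, -1], [0, 0.009, -0.004, -0.075, 0, 0, -1], [0, 0.009, -0.004, -0.075, 0, 0, -1], [0, 0.0085, -0.005, -0.075, 0, 0, -1], [0, 0.0085, -0.005, -0.075, 0, 0, -1], [0, 0, 0, 0, 0, 0, -1], [0, 0, 0, 0, 0, 0, -1]]]}}

```text
clock: 9.3
eef_pos: [563.9, 79.2, 255.5]
tcp_rot: [2.093, 0.002, 0.001]
contact_force: [-0.1, 0.5, -3.7]
opening: 0.178
grasp_force: 60.4
```

```bash
python3 - <<'E'
from h import *
a=grab_frame("top")["img"];b=grab_frame("side")["img"]
r=lambda i,x,y,w,h:cv2.resize(i[y:y+h,x:x+w],(400,300),interpolation=cv2.INTER_CUBIC)
cv2.imwrite("pics/c3.png",np.hstack([r(a,230,150,240,180),r(b,180,130,240,180)])[:,:,::-1]);s=sense();print(s['qpos'].round(3),s['eef_pos'],s['tcp_rot'],s['contact_force'])
E
```

```text
[ 0.567  0.585  1.642 -0.821  1.635  2.408] [564.07623554  78.71393311 256.75611858] [ 2.09381842e+00  1.44610064e-04 -3.56237123e-04] [ 0.86805662  0.01680592 -3.85645827]
```

View pics/c3.png

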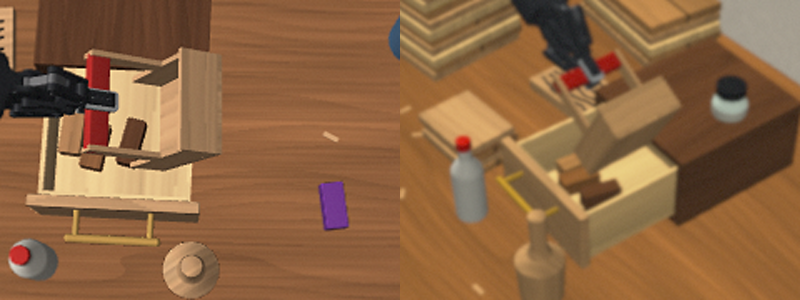

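All three blocks are in the drawer (top crop (130,140), (92,160), (70,135)). I'll level the scoop and carry it back.

Request:
{"fn": "send_rows", "kwargs": {"moves": [[[0, -0.008, 0.02, 0, 0, 0, -1], [0, -0.009, 0.01, 0.105, 0, 0, -1], [0, -0.012, 0.008, 0.105, 0, 0, -1], [0, -0.013, 0.006, 0.105, 0, 0, -1], [0, -0.013, 0.003, 0.105, 0, 0, -1], [0, -0.013, 0, 0.105, 0, 0, -1], [0, -0.013, 0, 0.105, 0, 0, -1], [0, -0.013, 0, 0.105, 0, 0, -1], [0, -0.013, 0, 0.105, 0, 0, -1], [0, -0.013, 0, 0.105, 0, 0, -1]]]}}

```text
clock: 10.4
eef_pos: [563.4, -42.2, 305.4]
tcp_rot: [3.04, -0.004, 0.0]
contact_force: [0.0, 0.9, -4.0]
opening: 0.174
grasp_force: 60.2
```

Request:
{"fn": "send_rows", "kwargs": {"moves": [[[0, -0.013, 0, 0.105, 0, 0, -1], [-0.005, -0.02, 0, 0, 0, 0.07, -1], [-0.01, -0.035, 0, 0, 0, 0.12, -1], [-0.01, -0.035, 0, 0, 0, 0.12, -1], [-0.01, -0.035, 0, 0, 0, 0.12, -1], [-0.01, -0.035, 0, 0, 0, 0.12, -1], [-0.01, -0.035, 0, 0, 0, 0.12, -1], [-0.01, -0.035, 0, 0, 0, 0.12, -1], [-0.01, -0.035, 0, 0, 0, 0.12, -1], [-0.01, -0.035, 0, 0, 0, 0.12, -1]]]}}

```text
clock: 11.4
eef_pos: [476.9, -355.7, 304.7]
tcp_rot: [3.14, 0.001, 1.035]
contact_force: [0.9, -1.3, -3.6]
opening: 0.178
grasp_force: 60.4
```

```bash
python3 - <<'E'
from h import *
a=grab_frame("top")["img"];b=grab_frame("side")["img"]
r=lambda i,x,y,w,h:cv2.resize(i[y:y+h,x:x+w],(400,300),interpolation=cv2.INTER_CUBIC)
cv2.imwrite("pics/c4.png",np.vstack([np.hstack([r(a,230,170,160,120),r(b,200,180,160,120)]),np.hstack([r(a,350,170,240,180),r(b,280,180,240,180)])])[:,:,::-1]);s=sense();print(s['qpos'].round(3),s['eef_pos'],s['tcp_rot'],s['contact_force'])
E
```

```text
[-0.646  0.259  1.637 -0.003  1.244 -0.106] [ 476.28166469 -358.11203469  304.48437   ] [3.13956855e+00 2.68858094e-03 1.03126856e+00] [ 0.54132616  0.4579959  -3.25639624]
```

View pics/c4.png

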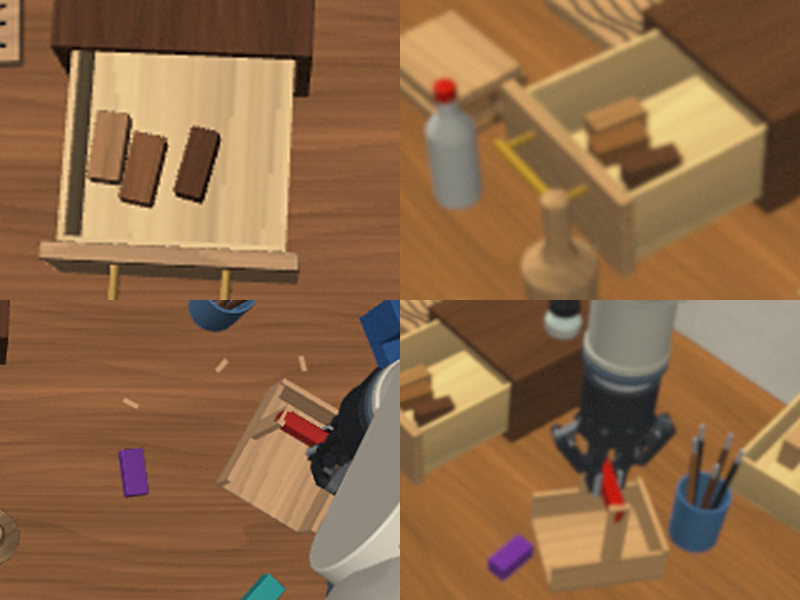

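All three offcuts lie in the drawer (top crop (108,147), (143,170), (197,163)) and the scoop is empty, so I'll set it down.

Request:
{"fn": "send_rows", "kwargs": {"moves": [[[0, 0, -0.02, 0, 0, 0, -1], [0, 0, -0.035, 0, 0, 0, -1], [0, 0, -0.035, 0, 0, 0, -1], [0, 0, -0.035, 0, 0, 0, -1], [0, 0, -0.03, 0, 0, 0, -1], [0, 0, -0.018, 0, 0, 0, -1], [0, 0, -0.01, 0, 0, 0, -1], [0, 0, -0.003, 0, 0, 0, -1], [0, 0, 0, 0, 0, 0, -1]]]}}

```text
clock: 12.4
eef_pos: [478.9, -353.9, 118.1]
tcp_rot: [3.141, 0.0, 1.03]
contact_force: [0.5, -0.0, -4.1]
opening: 0.181
grasp_force: 60.0
```

Request:
{"fn": "send_rows", "kwargs": {"moves": [[[0, 0, -0.001, 0, 0, 0, -1], [0, 0, -0.001, 0, 0, 0, -1], [0, 0, 0, 0, 0, 0, -1]]]}}

```text
clock: 12.7
eef_pos: [479.7, -354.5, 116.7]
tcp_rot: [3.139, 0.001, 1.031]
contact_force: [-0.0, -2.6, 3.4]
opening: 0.179
grasp_force: 61.0
```

Request:
{"fn": "send_rows", "kwargs": {"moves": [[[0, 0, 0, 0, 0, 0, 0.6], [0, 0, 0, 0, 0, 0, 0.6], [0, 0, 0, 0, 0, 0, 0.6], [0, 0, 0, 0, 0, 0, 0.6], [0, 0, 0, 0, 0, 0, 0.6], [0, 0, 0.02, 0, 0, 0, 0.6], [0, 0, 0.03, 0, 0, 0, 0.6], [0, 0, 0.04, 0, 0, 0, 0.6], [0, 0, 0.04, 0, 0, 0, 0.6], [0, 0, 0.02, 0, 0, 0, 0.6]]]}}

```text
clock: 13.7
eef_pos: [479.8, -354.3, 269.0]
tcp_rot: [3.137, 0.0, 1.031]
contact_force: [0.1, -0.3, -0.9]
opening: 0.8
grasp_force: 0.0
```

Request:
{"fn": "send_rows", "kwargs": {"moves": [[[-0.007, 0.033, 0, 0, 0, -0.08, -1], [-0.007, 0.033, 0, 0, 0, -0.08, -1], [-0.007, 0.033, 0, 0, 0, -0.08, -1], [-0.007, 0.033, 0, 0, 0, -0.08, -1], [-0.007, 0.033, 0, 0, 0, -0.08, -1], [-0.007, 0.033, 0, 0, 0, -0.08, -1], [-0.007, 0.033, 0, 0, 0, -0.08, -1], [-0.007, 0.033, 0, 0, 0, -0.08, -1], [-0.007, 0.033, 0, 0, 0, -0.08, -1], [-0.007, 0.033, 0, 0, 0, -0.08, -1]]]}}

```text
clock: 14.7
eef_pos: [408.3, -22.4, 265.4]
tcp_rot: [3.142, -0.0, 0.227]
contact_force: [0.4, 0.4, 0.0]
opening: -0.001
grasp_force: 0.0
```

Request:
{"fn": "send_rows", "kwargs": {"moves": [[[-0.007, 0.033, 0, 0, 0, -0.08, -1], [-0.007, 0.033, 0, 0, 0, -0.08, -1], [-0.006, 0.033, 0, 0, 0, -0.08, -1], [0, 0, 0, 0, 0, 0, -1], [0, 0, 0, 0, 0, 0, -1]]]}}

```text
clock: 15.2
eef_pos: [388.6, 75.7, 265.3]
tcp_rot: [3.141, -0.0, -0.006]
contact_force: [0.2, -0.3, -0.7]
opening: -0.002
grasp_force: 0.0
```

```bash
python3 - <<'E'
from h import *
a=grab_frame("top")["img"];b=grab_frame("side")["img"]
r=lambda i,x,y,w,h:cv2.resize(i[y:y+h,x:x+w],(400,300),interpolation=cv2.INTER_CUBIC)
cv2.imwrite("pics/c5.png",np.hstack([r(a,410,190,160,120),r(b,150,100,320,240)])[:,:,::-1]);s=sense();print(s['qpos'].round(3),s['eef_pos'],s['tcp_rot'])
E
```

```text
[ 0.187 -0.038  2.066 -0.     1.114  1.766] [388.9317365   74.80283426 265.29174401] [ 3.14126062e+00 -1.13801366e-04 -8.30499159e-03]
```

View pics/c5.png

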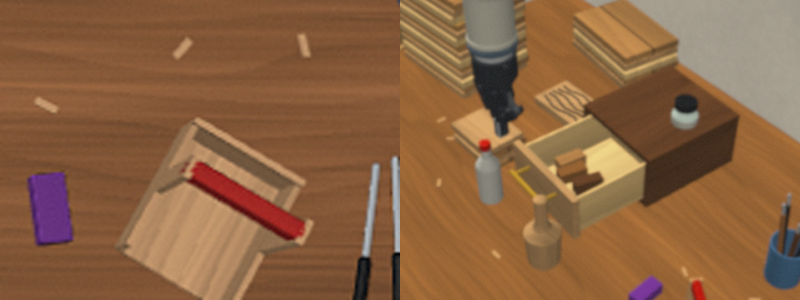

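The scoop stands upright and empty (crop (215,210)). The closed fingers are above the gap between the glue and the mallet (side crop (500,125)). Next I'll lower them behind the bar and push.

Request:
{"fn": "send_rows", "kwargs": {"moves": [[[0, 0, -0.03, 0, 0, 0, -1], [0, 0, -0.035, 0, 0, 0, -1], [0, 0, -0.035, 0, 0, 0, -1], [0, 0, -0.035, 0, 0, 0, -1], [0, 0, -0.025, 0, 0, 0, -1], [0, 0, -0.013, 0, 0, 0, -1], [0, 0, 0, 0, 0, 0, -1]]]}}

```text
clock: 16.0
eef_pos: [387.8, 74.1, 90.7]
tcp_rot: [3.141, 0.004, -0.01]
contact_force: [-0.2, -0.5, 0.1]
opening: -0.001
grasp_force: 0.0
```

Request:
{"fn": "send_rows", "kwargs": {"moves": [[[0.006, 0, 0, 0, 0, 0, -1], [0.008, 0, 0, 0, 0, 0, -1], [0.008, 0, 0, 0, 0, 0, -1], [0.01, 0, 0, 0, 0, 0, -1], [0.012, 0, 0, 0, 0, 0, -1], [0.012, 0, 0, 0, 0, 0, -1], [0.012, 0, 0, 0, 0, 0, -1], [0.012, 0, 0, 0, 0, 0, -1]]]}}

```text
clock: 16.8
eef_pos: [469.9, 75.4, 92.2]
tcp_rot: [3.142, 0.0, -0.009]
contact_force: [-2.9, -1.2, 0.0]
opening: -0.001
grasp_force: 0.7
```

Request:
{"fn": "send_rows", "kwargs": {"moves": [[[0.012, 0, 0, 0, 0, 0, -1], [0.012, 0, 0, 0, 0, 0, -1], [0.012, 0, 0, 0, 0, 0, -1], [0.012, 0, 0, 0, 0, 0, -1], [0.01, 0, 0, 0, 0, 0, -1], [0.006, 0, 0, 0, 0, 0, -1]]]}}

```text
clock: 17.4
eef_pos: [534.1, 75.4, 92.3]
tcp_rot: [-3.141, -0.001, -0.009]
contact_force: [-2.1, -0.6, 0.6]
opening: -0.001
grasp_force: 0.7
```

Request:
{"fn": "send_rows", "kwargs": {"moves": [[[0.005, 0, 0, 0, 0, 0, -1], [0.004, 0, 0, 0, 0, 0, -1], [0.004, 0, 0, 0, 0, 0, -1]]]}}

```text
clock: 17.7
eef_pos: [545.8, 75.3, 92.2]
tcp_rot: [3.142, 0.0, -0.009]
contact_force: [-0.6, -0.6, 0.3]
opening: 0.003
grasp_force: 0.6
```

Request:
{"fn": "send_rows", "kwargs": {"moves": [[[0.004, 0, 0, 0, 0, 0, -1], [0.004, 0, 0, 0, 0, 0, -1]]]}}

```text
clock: 17.9
eef_pos: [553.9, 75.4, 92.3]
tcp_rot: [3.142, 0.0, -0.009]
contact_force: [-1.5, -0.9, 0.5]
opening: -0.001
grasp_force: 0.6
```

Request:
{"fn": "send_rows", "kwargs": {"moves": [[[0.004, 0, 0, 0, 0, 0, -1], [0.003, 0, 0, 0, 0, 0, -1]]]}}

```text
clock: 18.1
eef_pos: [561.2, 75.4, 92.3]
tcp_rot: [-3.142, -0.0, -0.009]
contact_force: [-1.5, -1.7, -0.0]
opening: 0.001
grasp_force: 0.6
```

Request:
{"fn": "send_rows", "kwargs": {"moves": [[[0.003, 0, 0, 0, 0, 0, -1], [0.003, 0, 0, 0, 0, 0, -1]]]}}

```text
clock: 18.3
eef_pos: [565.8, 75.2, 92.1]
tcp_rot: [3.141, 0.003, -0.009]
contact_force: [-7.7, -1.7, 5.7]
opening: -0.0
grasp_force: 3.5
```

```bash
python3 - <<'E'
from h import *
b=grab_frame("side")["img"]
cv2.imwrite("pics/c6.png",cv2.resize(b[130:300,180:420],(720,510),interpolation=cv2.INTER_CUBIC)[:,:,::-1])
E
```

```text
(no output)
```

View pics/c6.png

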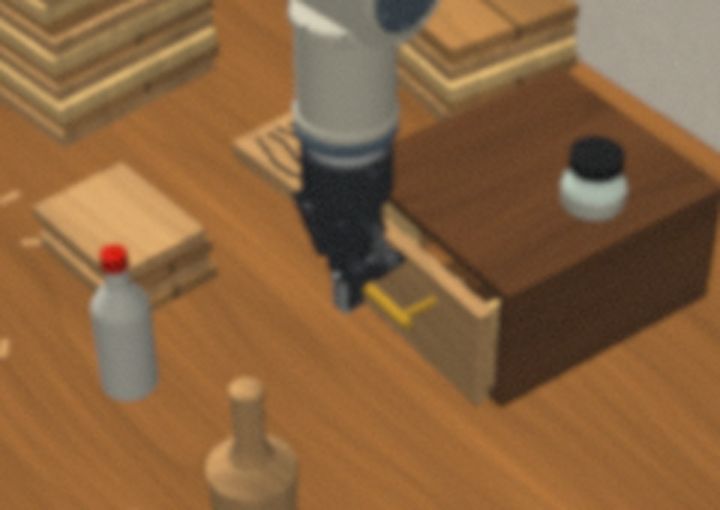

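The drawer is about 10 mm from home, at its catch (front at (495,340)), so I keep pushing.

Request:
{"fn": "send_rows", "kwargs": {"moves": [[[0.003, 0, 0, 0, 0, 0, -1], [0.003, 0, 0, 0, 0, 0, -1]]]}}

```text
clock: 18.55
eef_pos: [572.4, 75.3, 92.2]
tcp_rot: [3.141, 0.001, -0.009]
contact_force: [-0.6, 0.7, -0.2]
opening: 0.004
grasp_force: 0.0
```

Request:
{"fn": "send_rows", "kwargs": {"moves": [[[0.003, 0, 0, 0, 0, 0, -1], [0.002, 0, 0, 0, 0, 0, -1]]]}}

```text
clock: 18.75
eef_pos: [576.8, 75.5, 92.1]
tcp_rot: [-3.142, 0.003, -0.009]
contact_force: [-11.1, 0.4, 9.7]
opening: 0.001
grasp_force: 5.9
```

Request:
{"fn": "send_rows", "kwargs": {"moves": [[[0.002, 0, 0, 0, 0, 0, -1], [0.002, 0, 0, 0, 0, 0, -1]]]}}

```text
clock: 18.95
eef_pos: [577.0, 75.4, 91.9]
tcp_rot: [3.141, 0.01, -0.01]
contact_force: [-25.6, 1.9, 22.3]
opening: 0.0
grasp_force: 13.1
```

Request:
{"fn": "send_rows", "kwargs": {"moves": [[[-0.008, 0, 0, 0, 0, 0, -1], [-0.02, 0, 0, 0, 0, 0, -1], [-0.03, 0, 0, 0, 0, 0, -1], [-0.02, 0, 0.01, 0, 0, 0, -1], [0, 0, 0.04, 0, 0, 0, -1], [0, 0, 0.04, 0, 0, 0, -1], [0, 0, 0.04, 0, 0, 0, -1], [0, 0, 0.04, 0, 0, 0, -1], [0, 0.04, 0.02, 0, 0, 0, -1], [0, 0.04, 0, 0, 0, 0, -1]]]}}

```text
clock: 19.95
eef_pos: [506.3, 156.4, 286.5]
tcp_rot: [-3.139, -0.008, -0.012]
contact_force: [0.3, 0.1, -0.1]
opening: 0.003
grasp_force: 0.0
```

Request:
{"fn": "send_rows", "kwargs": {"moves": [[[-0.02, 0.04, 0, 0, 0, 0, -1], [-0.02, 0.04, 0, 0, 0, 0, -1], [-0.02, 0.04, 0, 0, 0, 0, -1], [-0.02, 0.04, 0, 0, 0, 0, -1], [0, 0.04, 0, 0, 0, 0, -1], [0, 0.04, 0, 0, 0, 0, -1], [0, 0, 0, 0, 0, 0, -1], [0, 0, 0, 0, 0, 0, -1]]]}}

```text
clock: 20.75
eef_pos: [423.7, 396.2, 282.0]
tcp_rot: [-3.142, -0.0, -0.007]
contact_force: [-0.6, -0.3, -0.6]
opening: 0.002
grasp_force: 0.0
```

```bash
python3 - <<'E'
from h import *
T=grab_frame("top");S=grab_frame("side");a=T["img"];b=S["img"]
r=lambda i,x,y,w,h:cv2.resize(i[y:y+h,x:x+w],(400,300),interpolation=cv2.INTER_CUBIC)
cv2.imwrite("pics/c7.png",np.vstack([np.hstack([r(a,220,140,200,150),r(b,200,140,240,180)]),np.hstack([r(a,400,170,200,150),cv2.resize(b,(400,300))])])[:,:,::-1]);print(sense()['eef_pos'],sense()['contact_force'])
E
```

```text
[423.87120698 394.76472812 282.15046182] [-0.31697017  0.22056949 -0.63018242]
```

View pics/c7.png

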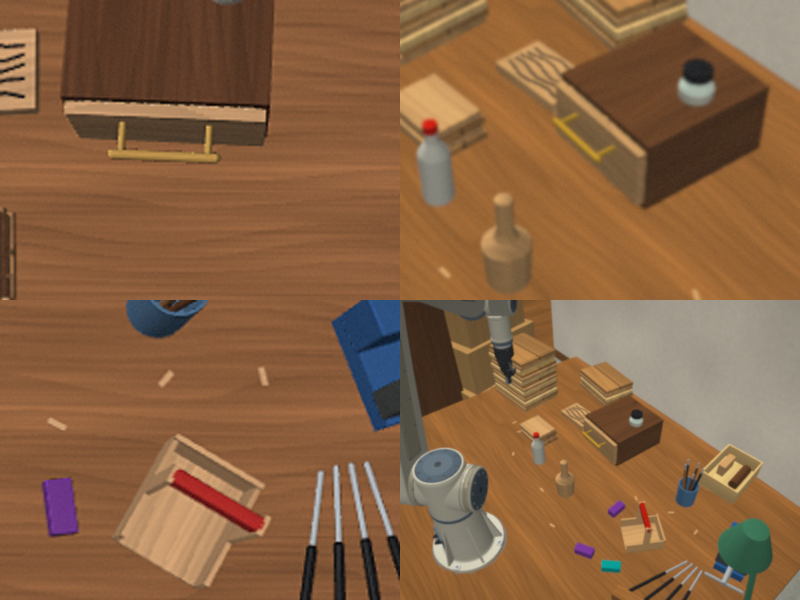

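The drawer sits flush with the chest (front edge at crop (165,110)). The scoop stands upright on the bench, the bystanders haven't moved, and the arm is clear of everything.

```bash
python3 -c "
from rig import *
print(sign_off())"
```

```text
the job is handed in; nothing more can be done
None
```

I handed the job in: all three offcuts were tipped into the drawer, the drawer was pushed past its catch and is flush with the chest, and the empty scoop stands upright on the bench with nothing else visibly moved. The hand-in returned no verdict.

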